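# Free a crooked liner and seat it in its desk bowl

### The arm

A 6-joint arm with a two-finger parallel gripper is mounted at the origin on a cart in front of the work surface, level with it; the furniture and walls round the work are solid. World frame = base frame: x ahead of the robot, y to its left, z up, the work surface at z = 0. Lengths are in m, angles in rad, forces in N, time in s.
With the tool pointing down it reaches from about 0.3 to 0.85 m from the base axis. Payload 5.4 kg.
Tool frame: the origin (TCP) lies at the very end of the fingers, on their centre line; the grasp point (between the pads) lies 19 mm behind it; z points along the fingers, y is the line along which they close (so a half turn about z gives the same grasp; the last joint's range is limited). The gripper opens to 85 mm and grips with 20 to 120 N. Pads are 22 mm wide; open, the fingers measure 114 mm over their backs; the gripper's body (76 mm by 85 mm) begins 54 mm behind the grasp point. The pads swing forward as they close: fully open they stand 13 mm farther back than shut.
Start: joints at [0.974, 0.158, 1.597, -0, 1.386, -0.21], TCP at [0.217, 0.532, 0.231] pointing down, gripper open.
Joint ranges: [-2.91, 2.91], [-0.94, 2.29], [0.18, 2.7], [-1.29, 4.43], [0.17, 2.64], [-3, 3]. Speed limits (rad/s): [2.57, 2.57, 3.14, 3.14, 3.14, 3.14].

### API

Orientations are given as a rotation vector (axis times angle).
In Python, from workcell import * gives the robot as it stands. The module is installed in compiled form; this text tells all that it offers.
- The arm moves only by the tool carry_out, never from a script. Its argument "targets" is text: rows parted by semicolons, each of 4 numbers parted by spaces: the shift along the tool's x, y, z in units of 5 cm (1.0 is 5 cm), then the turn about the tool's z in units of 0.08 rad (1.0 is 0.08 rad). A call has 1 to 20 rows; each row shifts and turns the commanded pose from where the row before left it, along the tool's axes as they then stand; what a row does not reach is not made up. A row lasts 1/10 s, in which the tool goes at most 50 mm and 8.59 degrees, less where a joint would pass 70% of its speed; a pose out of reach is approached as far as the arm can. A call with a number of a shift or a turn outside -1 to 1 is refused whole. A call with a gripper value outside its range is refused whole. "gripper" is the opening, from -1 (shut) to 1 (fully open), set as the call begins (left out, the last holds). The fingers move at their own pace and stop on an object; "newtons" is the grip in N (left out, the last holds). Time passes only in rows, so rows that do not move let the fingers close. It gives the time, the measured TCP pose, the force, the opening and the grip force at its end, in the units of the state.
- get_obs(): the state, without advancing time (a new reading comes with each control period).
- capture(name): name is "scene" or "top" or "wrist"; returns a dict with "image" (400x640x3 uint8, blue, green, red), "z_map" (400x640 float32, m along the optical axis (not along the pixel's ray), 0 where there is no reading), "intrinsics" (3x3 intrinsics, pixels), "R" (3x3) and "t" (3): a world point X has camera coordinates R X + t; the wrist camera has in their place "hand_eye" (4x4, takes a point from camera to tool coordinates, whose origin is the TCP and whose axes are the flange's). Camera axes: x right, y down, z forward; pixel columns grow to the right and rows downward; lengths in m; the calibration is good to about 2 mm. A picture is of the moment at which its call begins: read the wrist's pose just before it.
- finish_job(): hands the job in; it is judged then, once.
Trained networks look in the newest picture that a camera, given by its name, has taken for a name from the list of things; names that differ only in an ending like _2 or _b are one class to them, and where a whole thing is asked for, a point or a joint stands for the part that bears it (a point fixed in the world has none). Each returns a list of dicts, best first, with "p" (0 to 1); they miss things now and then, are a little off and sometimes report something else, mostly with a low value. They report only what shows in the picture. A call takes as long as a camera call.
- find_in(camera, query): "point" ([column, row] in pixels, amid what is visible of it).
- trace(camera, query): "mask" (400x640 bool, what is visible of it) and "point" ([column, row] in pixels, amid what is visible of it).
The state is a dict: "time_s": time; "joint_pos": joint angles; "joint_velocities": joint speeds; "effort": joint torques, N m; "tcp_pos": TCP position; "tcp_rot": TCP orientation; "force": force on the tool from outside, world axes, zero at the start; "torque": the same for the moment, N m; "grip_width": opening from 0.0 (shut) to 1.0 (fully open); "gripper_force": force on a finger pad.
Only numpy, scipy, OpenCV 4.12 (cv2) and the standard library are available. Lean on these libraries where they do the work, as an engineer would, in place of code of your own. Each camera call takes 0.05 s, during which the arm holds its last target. There are 200 camera calls.

### The job

The blue plastic liner was dropped crookedly into the heavy terracotta desk bowl: its bottom has caught on the bowl's rim and it leans up on that side. Push its raised side off the rim and press it down so that it nests in the bowl, seated fully home and level, without shoving the bowl along the desk. Leave the coffee mug, the tin and the roll of tape where they are.

Things in the scene. Friction and masses are not known exactly. Their poses are not given: they have to be found in the camera images.
- bowl: heavy (1.5 kg) round terracotta bowl with a sloping wall, loose on the desk, 38 mm high; outside diameter 108 mm at the foot, 144 mm at the rim; wall 4 mm; inner floor 6 mm up, 104 mm across. Origin: centre of its underside; z is its axis, up. The liner seats on its inner floor (liner's origin 6 mm above the bowl's) with 2 mm play all round, its rim then level 51 mm above the desk
- liner: light (0.14 kg) blue plastic tub of the same taper, 45 mm high, 100 mm across its flat bottom, 147 mm over the beaded rim, wall 3 mm. Origin: centre of its underside; z is its axis, out of its mouth. At the start it leans about 0.4 rad, its origin about 28 mm off the bowl's axis towards the raised side, which may face any way; there its bottom edge lies a few mm across the bowl's rim
- liner_high (a point): point on the outer edge of the liner's rim, at the side raised at the start (about 94 mm above the desk, 78 mm from the bowl's axis); 73 mm from the liner's axis, 42 mm above its bottom. Pushing this side about 10 mm towards the bowl's axis (under 5 N) frees it from the rim, but it then wedges aslant; pushing on shoves the bowl. Pressing down here (5 to 20 N) seats it
- coffee_mug: cream coffee mug with blue bands, 94 mm high, 82 mm across, with a handle (118 mm overall), standing to the left. Origin: centre of its footprint, handle included.
- punch_out_tin: flat green tin 48 x 64 x 16 mm lying on the desk about 120 mm from the bowl's axis, on the side away from the liner's raised side. Origin: centre of its underside.
- tape_roll: roll of parcel tape 94 mm across and 48 mm high, standing to the right. Origin: centre of its underside.

How it is judged:
At the end, for the whole second after the job is handed in: The liner is nested in the bowl, upright, at rest and fully down: its underside within 3 mm of the bowl's inner floor (origin less than 9 mm above the bowl's), its axis within 6 mm and 0.05 rad of the bowl's and within 0.06 rad of vertical; the bowl stands within 25 mm of where it was (z of liner in the frame of bowl below 0.009 m and horizontal distance between liner and bowl below 0.006 m and angle between the z axis of liner and the z axis of bowl, either way round below 0.05 rad and angle between liner's own z axis and vertical below 0.06 rad and linear speed of liner below 0.02 m/s and distance of bowl from where it was at the start of the episode below 0.025 m); the robot touches nothing.
It fails at once if the bowl is shoved more than 40 mm from where it stood (distance of bowl from where it was at the start of the episode above 0.04 m).
It fails at once if the mug, the tin or the tape is moved more than 30 mm (distance of any of coffee_mug, punch_out_tin, tape_roll from where it was at the start of the episode above 0.03 m).
It also fails if it takes over 34 s, if anything falls off the work surface, if the arm or the gripper's body presses on something with over 40 N, if the wrist force passes 120 N, or if a joint passes its speed limit or range.

## Working session

There is one attempt and no reset: what is moved stays moved. The work goes in short steps, Python scripts to look and compute and a tool call to move; the robot and the scene stay as the last step left them, time stands still between calls to the robot, and variables do not carry over. Pictures are saved under pics/ and viewed, at most 10 in all, crops included, and the job is handed in when it is done.

Besides the shell and the picture viewer there is one more tool, called in YAML: its name, and indented under it one key for each argument. carry_out: Moves the arm, as the interface text tells. Shifts and turns lie within -1 to 1; 1 stands for 5 cm of shift or 0.08 rad of turn. Its arguments: {"type":"object","properties":{"targets":{"type":"string"},"gripper":{"type":"number"},"newtons":{"type":"number"}},"required":["targets"]}

```bash
mkdir -p pics; cat > h.py <<'E'
from workcell import *
import numpy as np, cv2
from scipy.spatial.transform import Rotation as Ro
def pts(c,mask=None):
    z=c["z_map"]; m=z>0
    if mask is not None: m&=mask
    v,u=np.nonzero(m); K=c["intrinsics"]; d=z[v,u]
    P=np.stack([(u-K[0,2])*d/K[0,0],(v-K[1,2])*d/K[1,1],d],1)
    return (P-c["t"])@c["R"]
E
python3 - <<'E'
from h import *
o=get_obs(); print({k:np.round(o[k],3) for k in("time_s","tcp_pos","tcp_rot","force")}); print(Ro.from_rotvec(o["tcp_rot"]).as_matrix().round(3))
for n in("top","scene"):
    c=capture(n); cv2.imwrite(f"pics/{n}0.png",c["image"])
    for q in("bowl","liner","coffee_mug","punch_out_tin","tape_roll"):
        r=trace(n,q)
        for k in r[:2]:
            p=pts(c,k["mask"])
            print(n,q,round(k["p"],2),np.round(k["point"]),k["mask"].sum(),np.median(p,0).round(3) if len(p) else "",np.percentile(p,2,axis=0).round(3),np.percentile(p,98,axis=0).round(3))
    for k in find_in(n,"liner_high")[:2]: 
        u,v=np.round(k["point"]).astype(int); m=np.zeros((400,640),bool); m[v-1:v+2,u-1:u+2]=1
        print("high",k["p"],u,v,np.median(pts(c,m),0).round(3))
E
```

```text
{'time_s': np.float64(0.0), 'tcp_pos': array([0.217, 0.532, 0.23 ]), 'tcp_rot': array([-6.040e-01, -3.082e+00,  3.000e-03]), 'force': array([ 0.647,  0.629, -0.63 ])}
[[-0.926  0.377 -0.001]
 [ 0.377  0.926 -0.002]
 [ 0.    -0.002 -1.   ]]
top bowl 0.59 [348. 207.] 138 [ 0.576 -0.079  0.034] [ 0.517 -0.097  0.02 ] [ 0.607 -0.022  0.044]
top liner 0.62 [333. 222.] 1386 [ 0.532 -0.019  0.035] [ 0.469 -0.081  0.011] [0.593 0.045 0.091]
top coffee_mug 0.55 [212. 196.] 682 [0.619 0.393 0.075] [0.583 0.337 0.022] [0.661 0.436 0.095]
top punch_out_tin 0.59 [358. 191.] 247 [ 0.635 -0.102  0.016] [ 0.606 -0.129  0.009] [ 0.665 -0.074  0.022]
top tape_roll 0.54 [415. 228.] 365 [ 0.522 -0.312  0.044] [ 0.481 -0.356 -0.   ] [ 0.567 -0.267  0.052]
scene bowl 0.86 [335. 248.] 376 [ 0.527 -0.068  0.029] [ 0.471 -0.096  0.003] [ 0.608 -0.022  0.044]
scene bowl 0.4 [315. 225.] 1579 [ 0.549 -0.006  0.04 ] [ 0.468 -0.078  0.015] [0.597 0.044 0.092]
scene liner 0.95 [318. 228.] 1627 [ 0.549 -0.006  0.041] [ 0.468 -0.08   0.013] [0.598 0.045 0.093]
scene liner 0.47 [332. 248.] 401 [ 0.528 -0.069  0.028] [ 0.472 -0.096  0.   ] [ 0.607 -0.027  0.046]
scene coffee_mug 0.93 [236. 152.] 790 [0.611 0.386 0.075] [0.586 0.334 0.018] [0.665 0.439 0.097]
scene punch_out_tin 0.89 [366. 231.] 334 [ 0.634 -0.105  0.018] [ 0.604 -0.134  0.002] [ 0.675 -0.074  0.023]
high 0.68 318 227 [0.552 0.002 0.027]
```

View pics/top0.png

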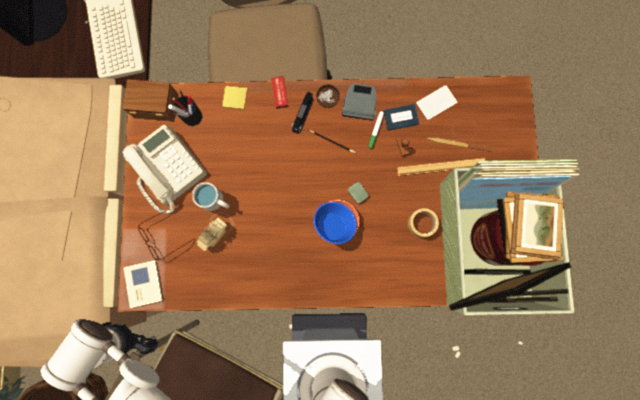

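```bash
cat >> h.py <<'E'
from scipy.optimize import least_squares
LIN=np.array([[0,3],[47,3],[70,45],[73.5,42],[50,0]])/1e3   # liner profile (r,z)
BOW=np.array([[52,6],[68,38],[72,38],[54,0]])/1e3
def dist(P,prof):
    q=np.stack([np.hypot(P[:,0],P[:,1]),P[:,2]],1); D=[]
    for a,b in zip(prof[:-1],prof[1:]):
        s=np.clip(((q-a)@(b-a))/((b-a)@(b-a)),0,1)
        D.append(np.linalg.norm(q-a-s[:,None]*(b-a),axis=1))
    return np.min(D,0)
def axis(p): # lean lx,ly: horizontal components of the axis
    return np.array([p[3],p[4],np.sqrt(max(1-p[3]**2-p[4]**2,.01))])
def fit_liner(P,x0):
    def f(p):
        a=axis(p); R,_=Ro.align_vectors([[0,0,1]],[a]); return dist(R.apply(P-p[:3]),LIN)
    return least_squares(f,x0,loss="soft_l1",f_scale=.003,diff_step=1e-4,x_scale=[.01,.01,.01,.1,.1])
def fit_bowl(P,x0):
    return least_squares(lambda p:dist(P-[p[0],p[1],0],BOW),x0,loss="soft_l1",f_scale=.003)
def look(cams=("top","scene")):
    L=[];B=[]
    for n in cams:
        c=capture(n)
        for q,A in(("liner",L),("bowl",B)):
            r=trace(n,q)
            if r: A.append(pts(c,cv2.erode(r[0]["mask"].astype(np.uint8),np.ones((2,2)))>0))
    return np.vstack(L),np.vstack(B)
E
python3 - <<'E'
from h import *
L,B=look()
b=fit_bowl(B,[.535,-.03]); print("bowl",b.x.round(4),np.median(b.fun))
for s in range(6):
    t=s*np.pi/3
    r=fit_liner(L,[*(b.x+.028*np.array([np.cos(t),np.sin(t)])),.03,-.39*np.cos(t),-.39*np.sin(t)])
    a=axis(r.x);h=-a[:2]/np.linalg.norm(a[:2]);d=np.array([*h,0]);d=d-(d@a)*a;d/=np.linalg.norm(d)
    print(r.cost,np.median(r.fun),r.x.round(4),"lean",np.arccos(a[2]),"off",(r.x[:2]-b.x).round(4),"hi",(r.x[:3]+.073*d+.042*a).round(4))
H=L[L[:,2]>.08];print(H.mean(0),len(H))
E
```

```text
bowl [ 0.5406 -0.0247] 0.001224803262767295
0.004960841890260675 0.0012595743073343395 [ 0.5197 -0.0069  0.0281  0.2541 -0.2957] lean 0.4005342747531831 off [-0.0209  0.0178] hi [0.4866 0.0317 0.0953]
0.004961166070242416 0.0012633410329389578 [ 0.5197 -0.0068  0.0282  0.254  -0.2965] lean 0.4010668319863327 off [-0.0209  0.0179] hi [0.4867 0.0318 0.0953]
0.004961165354560289 0.0012632210651589266 [ 0.5197 -0.0068  0.0282  0.254  -0.2965] lean 0.4010771416458362 off [-0.0209  0.0179] hi [0.4867 0.0318 0.0953]
0.017004713579013567 0.0018882098654924397 [ 0.5191 -0.0254  0.0266  0.2733 -0.    ] lean 0.27679958881539185 off [-0.0215 -0.0007] hi [ 0.4604 -0.0254  0.087 ]
0.004960841895873588 0.0012595755742039329 [ 0.5197 -0.0069  0.0281  0.2541 -0.2957] lean 0.4005342526046643 off [-0.0209  0.0178] hi [0.4866 0.0317 0.0953]
0.004960841902122729 0.0012595769843243756 [ 0.5197 -0.0069  0.0281  0.2541 -0.2957] lean 0.4005342279521046 off [-0.0209  0.0178] hi [0.4866 0.0317 0.0953]
[0.48798298 0.00926146 0.08771789] 130
```

View pics/scene0.png

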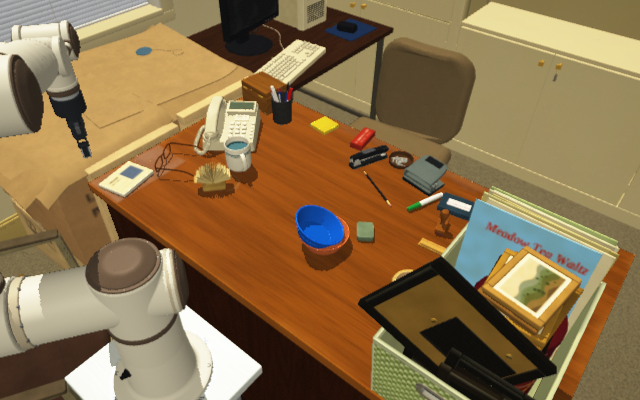

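carry_out:
  targets: "-0.587 -0.517 0 0;-0.587 -0.517 0 0;-0.587 -0.517 0 0;-0.587 -0.517 0 0;-0.587 -0.517 0 0;-0.587 -0.517 0 0;-0.587 -0.517 0 0;-0.587 -0.517 0 0;-0.587 -0.517 0 0;-0.587 -0.517 0 0;-0.587 -0.517 0 0;-0.587 -0.517 0 0;-0.587 -0.517 0 0;-0.587 -0.517 0 0;0 0 0 1;0 0 0 1;0 0 0 1;0 0 0 1;0 0 0 0;0 0 0 0"
  gripper: -1

```text
time_s: 3.0
tcp_pos: [0.461, 0.0424, 0.2314]
tcp_rot: [1.084, 2.948, 0.0]
force: [0.4, 0.7, 0.4]
grip_width: 0.002
gripper_force: 0.0
```

carry_out:
  targets: "0 0 0.8 0;0 0 0.8 0;0 0 0.8 0;0 0 0.8 0;-0.1 0 0 0;-0.1 0 0 0;-0.05 0 0 0;0 0 0 0;0 0 0 0"

```text
time_s: 3.9
tcp_pos: [0.4718, 0.0339, 0.073]
tcp_rot: [1.086, 2.944, 0.001]
force: [0.1, 0.6, -0.2]
grip_width: 0.001
gripper_force: 0.0
```

carry_out:
  targets: "-0.04 0 0 0;-0.04 0 0 0;-0.04 0 0 0;0 0 0 0"

```text
time_s: 4.3
tcp_pos: [0.4752, 0.0302, 0.0713]
tcp_rot: [1.087, 2.947, -0.0]
force: [-0.5, 0.6, 0.2]
grip_width: -0.001
gripper_force: 0.1
```

carry_out:
  targets: "-0.04 0 0 0;-0.04 0 0 0;0 0 0 0"

```text
time_s: 4.6
tcp_pos: [0.4783, 0.0275, 0.0713]
tcp_rot: [1.087, 2.947, -0.0]
force: [0.1, 0.3, -1.8]
grip_width: 0.002
gripper_force: 0.2
```

```bash
cat > st.py <<'E'
from h import *
o=get_obs();print(o["time_s"],o["tcp_pos"].round(4),o["force"].round(1))
L,B=look();b=fit_bowl(B,[.5406,-.0247]);print("bowl",b.x.round(4),np.median(b.fun))
rs=[fit_liner(L,[*b.x,.02,k*.2,-k*.2]) for k in(.1,1,2)];r=min(rs,key=lambda r:r.cost)
a=axis(r.x);h=-a[:2]/np.linalg.norm(a[:2]);d=np.array([*h,0]);d=d-(d@a)*a;d/=np.linalg.norm(d)
print(r.cost,np.median(r.fun),r.x.round(4),"lean",np.arccos(a[2]),"off",(r.x[:2]-b.x).round(4),"hi",(r.x[:3]+.073*d+.042*a).round(4))
E
python3 st.py
```

```text
4.6 [0.4783 0.0275 0.0713] [ 0.1  0.3 -1.8]
bowl [ 0.5418 -0.025 ] 0.0013610536388796281
0.0016917429728161878 0.0010964434437345085 [ 0.5265 -0.0133  0.0277  0.2875 -0.2235] lean 0.37277997804885954 off [-0.0153  0.0116] hi [0.4849 0.019  0.0934]
```

carry_out:
  targets: "-0.04 0 0 0;-0.04 0 0 0;0 0 0 0;0 0 0 0"

```text
time_s: 5.3
tcp_pos: [0.4796, 0.0258, 0.0708]
tcp_rot: [-1.086, -2.944, -0.0]
force: [-4.7, 3.4, 2.5]
grip_width: -0.001
gripper_force: 2.9
```

```bash
python3 st.py
```

```text
5.3 [0.4796 0.0258 0.0708] [-4.7  3.4  2.5]
bowl [ 0.5431 -0.026 ] 0.001704531319172865
0.0030686701207418487 0.0011536467062460253 [ 0.5264 -0.0148  0.0283  0.304  -0.2285] lean 0.39017835674450635 off [-0.0168  0.0113] hi [0.4852 0.0162 0.0949]
```

carry_out:
  targets: "0.1 0 0 0;0.1 0 0 0;0.3 0 0 0;0 0 -0.6 0;0 0 -0.6 0;0 0 -0.4 0;0 0 0 0"

```text
time_s: 6.3
tcp_pos: [0.4639, 0.0416, 0.1545]
tcp_rot: [1.084, 2.941, 0.002]
force: [-0.3, -0.1, 0.1]
grip_width: -0.001
gripper_force: 0.0
```

```bash
python3 st.py
```

```text
6.3 [0.4639 0.0416 0.1545] [-0.3 -0.1  0.1]
bowl [ 0.5411 -0.0254] 0.0007187570711758781
0.023478079165637572 0.0011927011183332954 [ 0.5244 -0.0138  0.0237  0.2066 -0.2169] lean 0.3042331050106719 off [-0.0167  0.0116] hi [0.485  0.0275 0.0856]
```

```bash
python3 - <<'E'
from h import *
ims=[]
for n in("top","scene"):
    c=capture(n);r=trace(n,"liner")[0];u,v=np.round(r["point"]).astype(int)
    print(n,u,v,r["p"],r["mask"].sum())
    i=c["image"].copy();k=i[v-35:v+35,u-40:u+40];ims.append(cv2.resize(k,(400,350),interpolation=cv2.INTER_CUBIC))
cv2.imwrite("pics/c1.png",np.hstack(ims))
E
```

```text
top 341 217 0.63 878
scene 319 227 0.76 1615
```

View pics/c1.png

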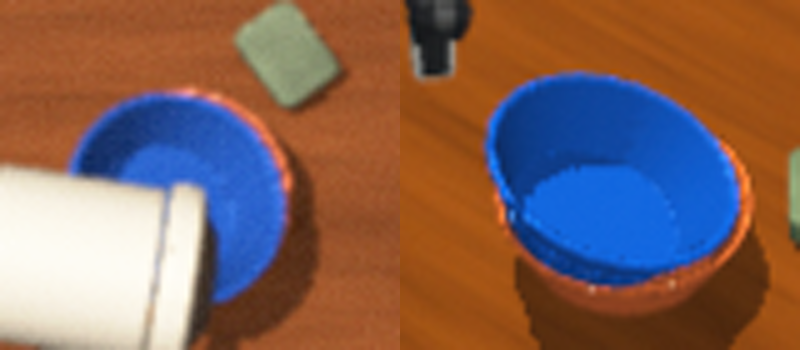

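```bash
sed -i 's/^L,B=look()/import sys\nL,B=look(sys.argv[1:] or ("top","scene"))/' st.py; python3 st.py scene
```

```text
6.8 [0.4617 0.0414 0.1507] [-0.9  0.2 -0.2]
bowl [ 0.5421 -0.0259] 0.0007410109415792413
0.0020094661520007407 0.0012549414751871083 [ 0.5268 -0.0143  0.023   0.1799 -0.2108] lean 0.2807978639492227 off [-0.0153  0.0116] hi [0.4888 0.0302 0.0836]
```

carry_out:
  targets: "-0.33 0.02 0 0;-0.33 0.02 0 0;0 0 0.5 0;0 0 0.5 0;0 0 0.2 0;0 0 0 0"

```text
time_s: 7.55
tcp_pos: [0.4871, 0.0217, 0.0898]
tcp_rot: [-1.086, -2.944, 0.001]
force: [0.7, -0.0, 0.6]
grip_width: -0.002
gripper_force: 0.0
```

carry_out:
  targets: "0 0 0.1 0;0 0 0.1 0;0 0 0.1 0;0 0 0 0"

```text
time_s: 7.95
tcp_pos: [0.4882, 0.0215, 0.0759]
tcp_rot: [-1.087, -2.947, 0.0]
force: [-0.3, 0.4, 0.6]
grip_width: -0.0
gripper_force: 0.0
```

carry_out:
  targets: "0 0 0.1 0;0 0 0.1 0;0 0 0 0"

```text
time_s: 8.25
tcp_pos: [0.4878, 0.0216, 0.0654]
tcp_rot: [-1.087, -2.946, 0.0]
force: [0.4, -0.1, -0.2]
grip_width: -0.002
gripper_force: 0.0
```

```bash
python3 st.py scene
```

```text
8.25 [0.4878 0.0216 0.0654] [ 0.4 -0.1 -0.2]
bowl [ 0.5417 -0.026 ] 0.0005925023183890934
0.0017654028558168112 0.0011705339027266175 [ 0.5358 -0.0249  0.0114  0.034  -0.0277] lean 0.04384060502680919 off [-0.0058  0.0012] hi [0.4807 0.02   0.0565]
```

carry_out:
  targets: "0 0 0.1 0;0 0 0.1 0;0 0 0.06 0;0 0 0 0"

```text
time_s: 8.8
tcp_pos: [0.4879, 0.0216, 0.0525]
tcp_rot: [-1.087, -2.946, 0.0]
force: [-0.5, -1.1, 0.7]
grip_width: -0.003
gripper_force: 0.0
```

carry_out:
  targets: "0 0 0.04 0;0 0 0.04 0;0 0 0 0"

```text
time_s: 9.1
tcp_pos: [0.4886, 0.0218, 0.0501]
tcp_rot: [-1.087, -2.947, -0.001]
force: [-3.8, 0.8, 9.2]
grip_width: 0.004
gripper_force: 4.3
```

Contact with 9 N at the seated rim height; press slightly more, then withdraw.

carry_out:
  targets: "0 0 0.02 0;0 0 0 0;0 0 -0.1 0;0 0 -0.5 0;0 0 -1 0;0 0 -1 0;0.8 0 0 0;0.8 0 0 0;0.8 0 0 0;0.8 0 0 0;0 0 0 0"

```text
time_s: 10.2
tcp_pos: [0.3638, 0.1275, 0.1777]
tcp_rot: [-1.081, -2.948, -0.001]
force: [0.1, 0.0, -0.7]
grip_width: -0.002
gripper_force: 0.0
```

```bash
python3 st.py; python3 st.py scene; python3 - <<'E'
from h import *
ims=[]
for n in("top","scene"):
    c=capture(n);u,v=np.round(trace(n,"liner")[0]["point"]).astype(int)
    ims.append(cv2.resize(c["image"][v-35:v+35,u-40:u+40],(400,350),interpolation=cv2.INTER_CUBIC))
cv2.imwrite("pics/c2.png",np.hstack(ims))
E
```

```text
10.2 [0.3638 0.1275 0.1777] [ 0.1  0.  -0.7]
bowl [ 0.5423 -0.0268] 0.0007195826960714745
0.005298978571887764 0.0013273669285898278 [ 0.5368 -0.0269  0.0085 -0.0008  0.0013] lean 0.0015406917207442634 off [-0.0055 -0.0001] hi [ 0.5739 -0.0898  0.0507]
10.5 [0.3676 0.1247 0.1784] [-0.3  0.5  0.4]
bowl [ 0.5424 -0.0269] 0.0008112269455095909
0.002022030726463803 0.0012027393594800726 [ 0.5373 -0.0269  0.0093  0.0039  0.0012] lean 0.004090976665902054 off [-0.0051 -0.    ] hi [ 0.4678 -0.0489  0.0516]
```

View pics/c2.png

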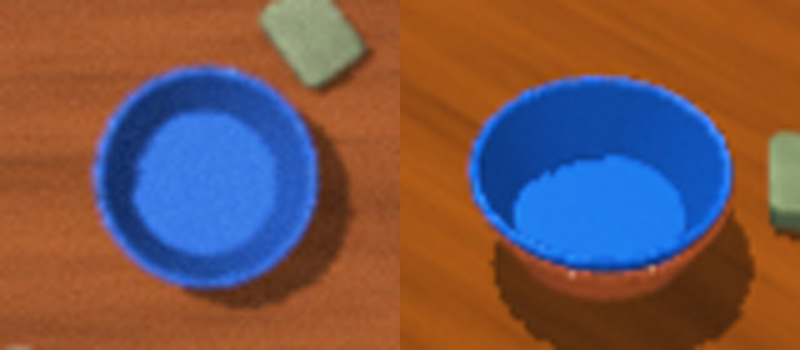

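```bash
python3 - <<'E'
from h import *
for n in("top","scene"):
    c=capture(n);P=pts(c);r=np.hypot(P[:,0]-.539,P[:,1]+.027)
    d=P[(r>.1)&(r<.18)&(abs(P[:,2])<.008)];f=P[r<.035];q=P[(r<.08)&(P[:,2]>.04)]
    A=np.c_[f[:,:2]-f[:,:2].mean(0),np.ones(len(f))];s=np.linalg.lstsq(A,f[:,2],rcond=None)[0]
    print(n,"desk",np.median(d[:,2]).round(4),"liner floor",np.median(f[:,2]).round(4),f[:,2].std().round(4),"slope",s[:2].round(3),"rim p90,97",np.percentile(q[:,2],[50,90,97]).round(4))
E
```

```text
top desk 0.0003 liner floor 0.0106 0.0031 slope [0.    0.009] rim p90,97 [0.0485 0.0535 0.0556]
scene desk 0.0019 liner floor 0.0121 0.0022 slope [-0.008  0.008] rim p90,97 [0.0493 0.0537 0.0548]
```

carry_out:
  targets: "-0.75 -0.01 0 0;-0.75 -0.01 0 0;-0.75 -0.01 0 0;-0.75 -0.01 0 0;-0.75 -0.01 0 0;-0.75 -0.01 0 0;0 0 0 0;0 0 0.8 0;0 0 0.8 0;0 0 0.8 0;0 0 0.6 0;0 0 0.1 0;0 0 0 0;0 0 0 0"

```text
time_s: 12.35
tcp_pos: [0.5375, -0.0232, 0.0253]
tcp_rot: [1.086, 2.944, 0.001]
force: [-0.1, -0.1, -0.6]
grip_width: 0.0
gripper_force: 0.0
```

carry_out:
  targets: "0 0 0.06 0;0 0 0.04 0;0 0 0 0;0 0 0 0"

```text
time_s: 12.75
tcp_pos: [0.5361, -0.0231, 0.0186]
tcp_rot: [1.087, 2.947, 0.0]
force: [0.8, -0.3, 0.2]
grip_width: 0.002
gripper_force: 0.0
```

carry_out:
  targets: "0 0 0.06 0;0 0 0.06 0;0 0 0.04 0;0 0 0 0;0 0 0 0"

```text
time_s: 13.25
tcp_pos: [0.5359, -0.023, 0.0101]
tcp_rot: [-1.087, -2.947, 0.0]
force: [0.3, -0.1, -0.7]
grip_width: 0.003
gripper_force: 0.0
```

carry_out:
  targets: "0 0 0.03 0;0 0 0.02 0;0 0 0 0;0 0 0 0"

```text
time_s: 13.65
tcp_pos: [0.536, -0.023, 0.01]
tcp_rot: [-1.086, -2.947, 0.001]
force: [-9.2, 1.9, 21.0]
grip_width: -0.002
gripper_force: 10.4
```

carry_out:
  targets: "0 0 -0.1 0;0 0 -0.5 0;0 0 -1 0;0 0 -1 0;0 0 -1 0;0.8 0 0 0;0.8 0 0 0;0.8 0 0 0;0.8 0 0 0;0.8 0 0 0;0 0 0 0;0 0 0 0"

```text
time_s: 14.85
tcp_pos: [0.3837, 0.1071, 0.1879]
tcp_rot: [1.085, 2.947, 0.0]
force: [-0.1, -0.0, -0.0]
grip_width: -0.0
gripper_force: 0.0
```

```bash
python3 st.py; python3 - <<'E'
from h import *
for n in("top","scene"):
    c=capture(n);P=pts(c);r=np.hypot(P[:,0]-.539,P[:,1]+.027)
    f=P[r<.035];d=P[(r>.1)&(r<.18)&(abs(P[:,2])<.008)]
    print(n,(np.median(f[:,2])-np.median(d[:,2])).round(4))
E
```

```text
14.85 [0.3837 0.1071 0.1879] [-0.1 -0.  -0. ]
bowl [ 0.5418 -0.0262] 0.0005109129947863377
0.00272474039613981 0.0013123848556966182 [ 0.5352 -0.0278  0.0077  0.0057  0.0147] lean 0.01577334335732218 off [-0.0066 -0.0016] hi [ 0.5091 -0.0952  0.0509]
top 0.0099
scene 0.0105
```

```bash
python3 -c "from workcell import *;print(finish_job())"
```

```text
the job is handed in; nothing more can be done
None
```

I pushed the liner off the bowl's rim and pressed it down into the bowl, then handed the job in at about 15 s. By camera it is level and down on the bowl's floor (underside 7.7 mm above the desk, lean 0.016 rad), and a 21 N press at its centre did not move it. The bowl shifted about 2 mm. The camera put the liner's axis 6.6 mm off the bowl's against the 6 mm limit; I took that as fit error, since a seated liner has only 2 mm of play. I did not measure the mug, tin and tape again at the end, but no move went near them. The hand-in gave no verdict.

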